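# Reset the dose counter and open the push-and-turn medicine bottle

### The arm

A 6-joint arm with a two-finger parallel gripper is mounted at the origin on the work surface. World frame = base frame: x ahead of the robot, y to its left, z up, the work surface at z = 0. Lengths are in m, angles in rad, forces in N, time in s.
With the tool pointing down it reaches from about 0.225 to 0.725 m from the base axis. Payload 3.1 kg.
Tool frame: the origin (TCP) lies on the mounting face of the last link; the fingertips stand 173 mm ahead of it and the grasp point (between the pads) lies 155 mm ahead of it; z points along the fingers, y is the line along which they close (so a half turn about z gives the same grasp; the last joint's range is limited). The gripper opens to 85 mm and grips with 20 to 120 N. Pads are 22 mm wide; open, the fingers measure 114 mm over their backs; the gripper's body (76 mm by 85 mm) begins 54 mm behind the grasp point. The pads swing forward as they close: fully open they stand 13 mm farther back than shut.
Start: joints at [1.119, 0.048, 0.099, 1.622, 0, 1.443], TCP at [0.167, 0.498, 0.405] pointing down, gripper open.
Joint ranges: [-2.91, 2.91], [-0.99, 1.94], [-1.21, 1.42], [-2.12, 2.29], [-1.49, 1.47], [-3.14, 3.14]. Speed limits (rad/s): [2.79, 2.79, 3.14, 3.14, 3.14, 3.14].

### API

Orientations are given as a unit quaternion [w, x, y, z].
In Python, from cell import * gives the robot as it stands. The module is installed in compiled form; this text tells all that it offers.
- The arm moves only by the tool drive_tool, never from a script. Its argument "moves" is a list that holds one entry, the list of rows, each a list of 6 numbers: the shift along the world's x, y, z as a fraction of full scale, then the turn, a rotation vector about the world's x, y, z as a fraction of full scale. A call has 1 to 5 rows; each row is the pose to reach, as a shift and turn from the pose commanded when the call began; what a row does not reach only later rows make up. Full scale, the value 1, is 120 mm for a shift and 60 degrees for a turn. A row lasts 1/10 s, in which the tool goes at most 50 mm and 8.59 degrees, less where a joint would pass 70% of its speed; a pose out of reach is approached as far as the arm can. A call with a number of a shift or a turn outside -1 to 1 is refused whole. A call with a gripper value outside its range is refused whole. "grip" is the opening, from -1 (shut) to 1 (fully open), set as the call begins (left out, the last holds). The fingers move at their own pace and stop on an object; the grip force is fixed at half the most. Time passes only in rows, so rows that repeat a pose let the fingers close. It gives the time, the measured TCP pose, the force, the opening and the grip force at its end, in the units of the state.
- get_state(): the state, without advancing time (a new reading comes with each control period).
- get_image(name): name is "scene" or "side" or "wrist"; returns the picture (480x640x3 uint8, red, green, blue); there is no depth.
- camera_info(name): a dict with "fovy" (degrees; the focal length in pixels is half the picture's height over the tangent of half this angle, whatever the lens; pixels are square), "cx", "cy" (the principal point, pixels), "world_from_camera" (4x4, takes a point from camera to world coordinates); the wrist camera has in their place "hand_eye" (4x4, takes a point from camera to tool coordinates, whose origin is the TCP and whose axes are the flange's). Camera axes: x right, y up, looking along -z (the intrinsics and any distortion apply to the point x, -y, -z); pixel columns grow to the right and rows downward; lengths in m; the calibration is good to about 2 mm. A picture is of the moment at which its call begins: read the wrist's pose just before it. camera_info takes no time and is no camera call.
- hand_in(): hands the job in; it is judged then, once.
The state is a dict: "time_s": time; "joint_pos": joint angles; "qvel": joint speeds; "effort": joint torques, N m; "tcp_pos": TCP position; "tcp_rot": TCP orientation; "contact_force": force on the tool from outside, world axes, zero at the start; "ft_torque": the same for the moment, N m; "width": finger opening in m; "grip_force": force on a finger pad.
Only numpy, scipy, OpenCV 4.12 (cv2) and the standard library are available. Lean on these libraries where they do the work, as an engineer would, in place of code of your own. Each camera call takes 0.05 s, during which the arm holds its last target. There are 200 camera calls.

### The job

Get the day's medicine ready: first turn the dose counter's dial anticlockwise, back against its zero stop, and then press the large push-and-turn safety cap of the medicine bottle down, twist it anticlockwise until it is free, and lift it straight up. Finish while still holding the cap in the gripper, upright and about 5 to 8 cm above its seat, right over the open bottle, with the dial left at zero. Leave the mug, the small jar, the remote control and the glasses case where they are.

Things in the scene. Friction and masses are not known exactly. Their poses are not given: they have to be found in the camera images.
- bottle: Amber medicine bottle, 76 mm across, paper label, fixed upright in a round grey weighted holder (108 mm across, 30 mm high); neither moves nor turns. Origin: on its axis at the table top, z up. Shoulder up to 118 mm; neck 30 mm across (39 mm over its lugs), its rim 149 mm above the table. The cap is locked when the x axes of cap and bottle are parallel.
- cap: Round white ribbed safety cap, 50 mm across, 32 mm high, 30 g, seated with its underside 128 mm and its top 160 mm above the table. Origin: centre of its underside, z up its axis. Can be gripped from above by its skirt at any angle. Unpressed it can neither be turned nor lifted; held pressed down it turns anticlockwise seen from above.
- cap_top (a point): Centre of the cap's flat top, 32 mm above the cap's origin. Press the cap more than 4 mm down to turn it (it bottoms at 7.5 mm). Turned anticlockwise by about 1.05 rad (0.9 to 1.15; a stop ends the turn there) it is free: lift straight up. The neck reaches 21 mm up inside the cap, the sprung plug farther.
- plug (a joint): Travel in m of the white sprung plug in the bottle's mouth, under the cap: 0 with the cap seated, growing as the cap is pressed down, -0.006 once the cap is off (it then stands up to 162 mm above the table). It pushes the cap up with about 5 N seated and 12 N at the bottom.
- counter: Dose counter: grey box 120 x 120 x 34 mm, fixed to the table, with a round white face on top. Origin: centre of its underside on the table; z up. Its x axis points at the zero mark, a longer and wider black line on the face beside a thin upright steel stop pin; the shorter lines follow clockwise from it every 15 degrees.
- dial_grip (a point): Point on the dial's turning axis, 63 mm above the table, at the height to grip. The dial is a black disc 48 mm across with an upright black grip bar on it, 44 mm long, 14 mm thick, reaching from 45 to 73 mm above the table. The point's x axis runs along the bar towards the pointer end (a thin tongue at the disc's edge and a white line on the bar's top).
- dial (a joint): Angle of the dial in rad: 0 at the zero stop (pointer along the counter's x axis), growing as it is turned clockwise seen from above; it stays where it is left; light friction (0.05 N m). The end of travel at 0 is a firm stop.
- mug: White mug with a handle, 82 mm across, 95 mm high. Origin: centre of the underside. Leave alone.
- jar: Small amber jar with a white screw lid, 44 mm across, 65 mm high; not the safety bottle. Origin: centre of the underside. Leave alone.
- remote: Black remote control lying flat, 165 x 45 x 20 mm. Origin: centre of the underside. Leave alone.
- glasses_case: Brown glasses case, 160 x 62 x 40 mm. Origin: centre of the underside. Leave alone.
Not all that is in view belongs to the job. What is shaped like the cap but blue, turquoise or yellow is not meant.

How it is judged:
On the way, in this order (a step that is already met when the one before it is completed fails the run):
1. the dial is turned back to its zero stop (value of joint dial below 0.08 rad), for 0.2 s.
2. the cap is pressed down (z of cap in the frame of bottle below 0.1245 m), for 0.05 s.
3. the cap is twisted free while still on the neck (angle between the x axis of cap and the x axis of bottle, either way round above 0.75 rad and z of cap in the frame of bottle below 0.14 m), for 0.05 s.
At the end, for the whole second after the job is handed in: The dial is within 0.08 rad of its zero stop; the gripper's fingers hold the cap still (under 30 mm/s), its underside 40 to 130 mm above where it was seated, within 25 mm of the bottle's axis, within 0.25 rad of upright and not touching the bottle (value of joint dial below 0.08 rad and z of cap in the frame of bottle between 0.168 and 0.258 m and horizontal distance between cap and bottle below 0.025 m and angle between cap's own z axis and vertical below 0.25 rad and contact force between the fingers and cap above 1 N and contact force between cap and bottle below 0.3 N and linear speed of cap below 0.03 m/s); the arm keeps its last pose, push and grip.
It fails at once if the mug is moved more than 30 mm (distance of mug from where it was at the start of the episode above 0.03 m).
It fails at once if the jar is moved more than 30 mm (distance of jar from where it was at the start of the episode above 0.03 m).
It fails at once if the remote is moved more than 30 mm (distance of remote from where it was at the start of the episode above 0.03 m).
It fails at once if the glasses case is moved more than 30 mm (distance of glasses_case from where it was at the start of the episode above 0.03 m).
It also fails if it takes over 48 s, if anything falls off the work surface, if the arm or the gripper's body presses on something with over 40 N, if the wrist force passes 120 N, or if a joint passes its speed limit or range.

## Working session

There is one attempt and no reset: what is moved stays moved. The work goes in short steps, Python scripts to look and compute and a tool call to move; the robot and the scene stay as the last step left them, time stands still between calls to the robot, and variables do not carry over. Pictures are saved under pics/ and viewed, at most 10 in all, crops included, and the job is handed in when it is done.

Besides the shell and the picture viewer there is one more tool, called as name(argument=value, ...), one argument or row to a line, values as JSON. drive_tool: Moves the arm, as the interface text tells. Its arguments: {"type":"object","properties":{"moves":{"type":"array"},"grip":{"type":"number"}},"required":["moves"]}

```bash
mkdir -p pics; python3 - <<'E'
from cell import *
import cv2
for n in ["scene","side","wrist"]:
    print(n,camera_info(n))
    if n!="wrist" or 1:
        cv2.imwrite(f"pics/{n}0.png",get_image(n)[:,:,::-1])
print(get_state())
E
```

```text
scene {'fovy': 54.59319054492218, 'cx': 315.7411339275751, 'cy': 236.5096713318026, 'world_from_camera': array([[ 0.18178648, -0.82537396,  0.53451988,  1.23001445],
       [ 0.98332373,  0.14965106, -0.10333924, -0.10051266],
       [ 0.00530205,  0.54439176,  0.83881434,  1.08917171],
       [ 0.        ,  0.        ,  0.        ,  1.        ]])}
side {'fovy': 53.94975056498835, 'cx': 324.4613747645284, 'cy': 236.3988457083553, 'world_from_camera': array([[ 0.99995614, -0.00743057,  0.00570128,  0.60926176],
       [ 0.00922087,  0.6743907 , -0.73831712, -0.74876501],
       [ 0.00164123,  0.7383373 ,  0.67442963,  0.81824375],
       [ 0.        ,  0.        ,  0.        ,  1.        ]])}
wrist {'fovy': 59.63022478807835, 'cx': 320.42400048626035, 'cy': 234.05962442072232, 'hand_eye': array([[ 2.54736872e-04,  9.56050652e-01,  2.93201443e-01,
         7.39249905e-02],
       [ 9.99999201e-01,  1.19386554e-04, -1.25809839e-03,
         2.52923863e-04],
       [-1.23781009e-03,  2.93201529e-01, -9.56049858e-01,
         3.12269555e-02],
       [ 0.00000000e+00,  0.00000000e+00,  0.00000000e+00,
         1.00000000e+00]])}
{'time_s': 0.15, 'joint_pos': array([ 1.11920414e+00,  4.85869361e-02,  9.79399924e-02,  1.62199288e+00,
       -1.14364977e-06,  1.44300854e+00]), 'qvel': array([-0.000233  , -0.00308724,  0.00369366, -0.00099225, -0.00066872,
       -0.00108773]), 'effort': array([ 1.86959027e-03, -3.39258599e+01,  3.20424092e+01,  1.53884460e-02,
       -1.53905316e-04, -9.54877521e-06]), 'tcp_pos': array([0.1669775 , 0.49756893, 0.40377359]), 'tcp_rot': array([-2.62754254e-04,  1.61195755e-01,  9.86922023e-01, -8.83505041e-04]), 'contact_force': array([ 0.01848106, -0.16492165,  0.29896947]), 'ft_torque': array([-0.00895181,  0.00769082,  0.06531489]), 'grip_force': 0.0, 'width': 0.08556121984748402}
```

View pics/scene0.png

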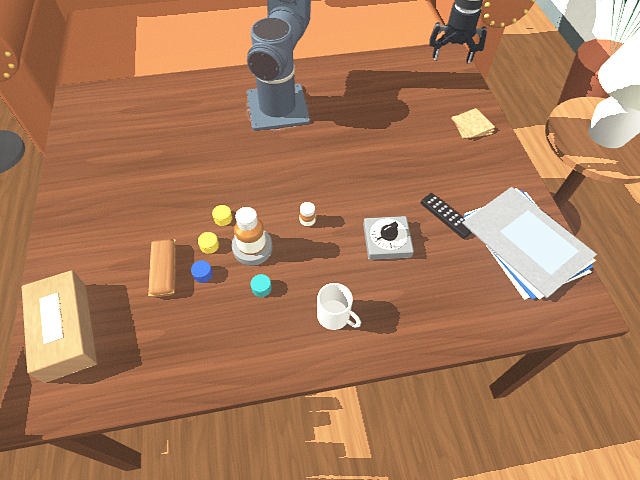

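View pics/side0.png

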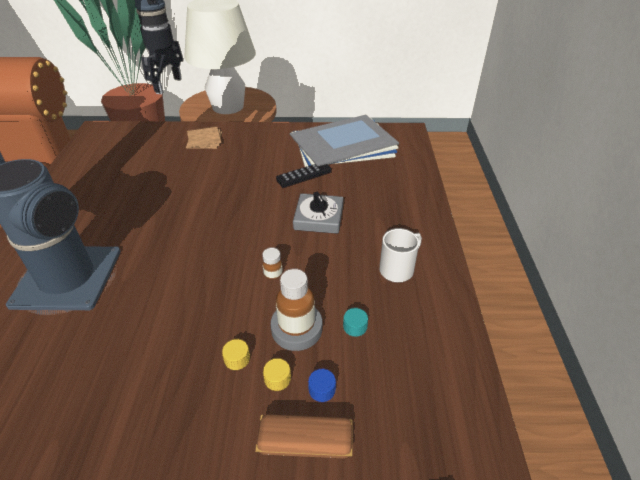

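The scene view shows the bottle with its white cap at (246,217). The small jar with a white lid is at (307,210), and the counter and dial are at (388,232). In the side view the cap is at (294,283), the jar at (271,258) and the dial at (319,207). The only white-capped large bottle is the one in the grey holder. The yellow, blue and turquoise caps are decoys. I'll confirm this in one enlarged crop.

```bash
cat > h.py <<'E'
from cell import *
import numpy as np, cv2
from scipy.spatial.transform import Rotation as R
def T_of(n, s=None):
    c=camera_info(n)
    if n!="wrist": return c, c["world_from_camera"]
    q=s["tcp_rot"]; T=np.eye(4); T[:3,:3]=R.from_quat([q[1],q[2],q[3],q[0]]).as_matrix(); T[:3,3]=s["tcp_pos"]
    return c, T@c["hand_eye"]
def ray(n,px,s=None):
    c,T=T_of(n,s); f=240/np.tan(np.radians(c["fovy"])/2)
    d=T[:3,:3]@np.array([(px[0]-c["cx"])/f,-(px[1]-c["cy"])/f,-1]); return T[:3,3],d/np.linalg.norm(d)
def plane(n,px,z,s=None):
    o,d=ray(n,px,s); return o+d*(z-o[2])/d[2]
def tri(rs):
    A=sum(np.eye(3)-np.outer(d,d) for o,d in rs); b=sum((np.eye(3)-np.outer(d,d))@o for o,d in rs)
    return np.linalg.solve(A,b)
def proj(n,p,s=None):
    c,T=T_of(n,s); f=240/np.tan(np.radians(c["fovy"])/2)
    q=np.linalg.inv(T)@np.append(p,1); return np.array([c["cx"]+f*q[0]/-q[2], c["cy"]-f*q[1]/-q[2]])
E
python3 - <<'E'
from h import *
a=cv2.imread("pics/scene0.png");b=cv2.imread("pics/side0.png")
z=lambda i,x,y:cv2.resize(i[y:y+60,x:x+80],None,fx=5,fy=5,interpolation=2)
cv2.imwrite("pics/crop0.png",np.vstack([np.hstack([z(a,210,190),z(a,350,205)]),np.hstack([z(b,255,255),z(b,280,180)])]))
print("cap",plane("scene",(246,214),.16),plane("side",(294,279),.16),tri([ray("scene",(246,214)),ray("side",(294,279))]))
print("dial",plane("scene",(389,230),.073),plane("side",(319,203),.073))
for nm,p,z in [("jar",(307,208),.065),("mug",(334,295),.095),("remote",(446,214),.02),("case",(162,265),.04)]: print(nm,plane("scene",p,z))
E
```

```text
cap [ 0.54252098 -0.14264724  0.16      ] [ 0.54743073 -0.14775245  0.16      ] [ 0.54506567 -0.1440597   0.15904327]
dial [0.59678854 0.21807597 0.073     ] [0.58792914 0.19271576 0.073     ]
jar [0.4817462  0.01903922 0.065     ]
mug [0.76576682 0.03443411 0.095     ]
remote [0.53977813 0.40838176 0.02      ]
case [ 0.57685929 -0.37771665  0.04      ]
```

View pics/crop0.png

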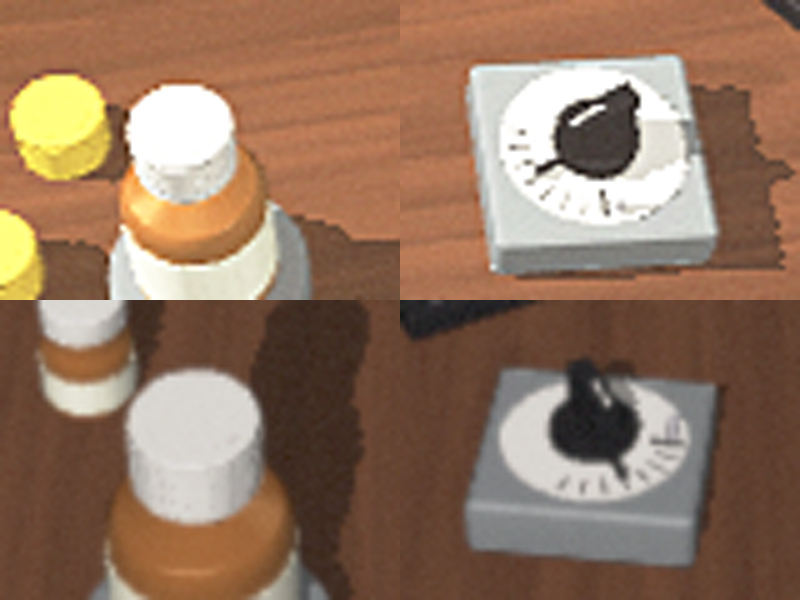

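The crop confirms it: the tall amber bottle in the grey holder carries the white cap (scene 246,217), and the jar is the small one. The dial pointer, at scene (458,239), is clockwise of the zero mark. I'll move the wrist over the dial.

drive_tool(
  moves=[
    [[0.88,-0.61,0,0,0,0],[0.88,-0.61,0,0,0,0],[0.88,-0.61,0,0,0,0]],
  ],
)

```text
time_s: 0.45
tcp_pos: [0.2743, 0.423, 0.4042]
tcp_rot: [0.0, 0.162, 0.987, -0.001]
contact_force: [0.3, 0.3, 0.4]
width: 0.0853
grip_force: 0.0
```

drive_tool(
  moves=[
    [[0.88,-0.61,0,0,0,0],[0.88,-0.61,0,0,0,0],[0.88,-0.61,0,0,0,0]],
  ],
)

```text
time_s: 0.75
tcp_pos: [0.3805, 0.3492, 0.4042]
tcp_rot: [0.0, 0.163, 0.987, -0.001]
contact_force: [-0.1, 0.2, -0.4]
width: 0.0853
grip_force: 0.0
```

drive_tool(
  moves=[
    [[0.88,-0.61,0,0,0,0],[0.88,-0.61,0,0,0,0],[0.88,-0.61,0,0,0,0]],
  ],
)

```text
time_s: 1.05
tcp_pos: [0.4863, 0.2758, 0.4038]
tcp_rot: [0.0, 0.163, 0.987, -0.001]
contact_force: [-0.2, 1.4, -0.9]
width: 0.0857
grip_force: 0.0
```

drive_tool(
  moves=[
    [[0.88,-0.61,-0.2,0,0,0],[0.88,-0.61,-0.2,0,0,0],[0.88,-0.61,-0.2,0,0,0],[0.88,-0.61,-0.2,0,0,0]],
  ],
)

```text
time_s: 1.45
tcp_pos: [0.5921, 0.2018, 0.3774]
tcp_rot: [-0.001, 0.164, 0.987, -0.001]
contact_force: [-0.3, 0.3, -1.6]
width: 0.0851
grip_force: 0.0
```

```bash
python3 - <<'E'
from h import *
s=get_state();im=get_image("wrist");cv2.imwrite("pics/w1.png",im[:,:,::-1]);np.save("s1.npy",s,allow_pickle=True)
print(s["tcp_pos"],s["tcp_rot"],s["time_s"],proj("wrist",[.59,.205,.073],s))
E
```

```text
[0.59207729 0.20179157 0.37737635] [-0.00136282  0.1637104   0.98650669 -0.00126527] 1.45 [324.35619211 216.81171783]
```

View pics/w1.png

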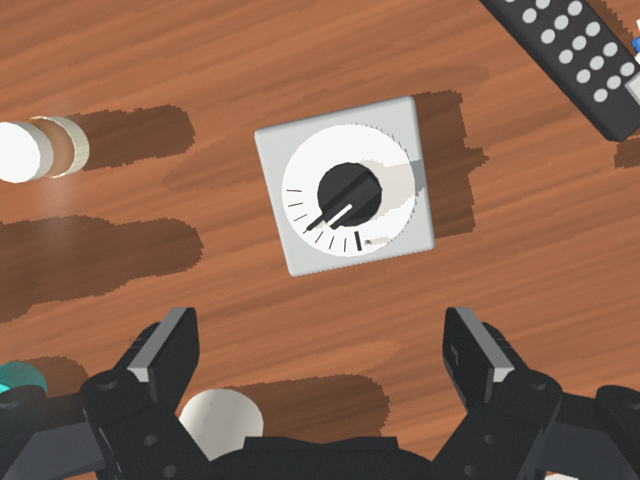

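The wrist view shows the dial disc at (349,195), the pointer tip at (306,231), the white bar line from (351,206) to (330,228), the zero mark at (358,241) and the stop pin at (368,241). Next I'll measure the angles.

```bash
python3 - <<'E'
from h import *
s=np.load("s1.npy",allow_pickle=True).item(); im=cv2.imread("pics/w1.png"); hsv=cv2.cvtColor(im,cv2.COLOR_BGR2HSV)
m=np.zeros(im.shape[:2],np.uint8); m[90:285,250:440]=255
gray=((hsv[...,1]<60)&(m>0)).astype(np.uint8)*255   # box+face, low saturation
cs,_=cv2.findContours(gray,0,2); c=max(cs,key=cv2.contourArea); print("boxarea",cv2.contourArea(c))
q=cv2.boxPoints(cv2.minAreaRect(c)); P=np.array([plane("wrist",p,.034,s) for p in q]);print("box",q.round(1).tolist(),P.mean(0),np.linalg.norm(P[0]-P[1]),np.linalg.norm(P[1]-P[2]))
wh=((im.min(2)>215)&(m>0)).astype(np.uint8)*255
cs,_=cv2.findContours(wh,0,2); c=cv2.convexHull(max(cs,key=cv2.contourArea)); e=cv2.fitEllipse(c); print("face",e,plane("wrist",e[0],.034,s))
bl=((im.max(2)<60)&(m>0)).astype(np.uint8)*255
bl=cv2.morphologyEx(bl,cv2.MORPH_OPEN,cv2.getStructuringElement(2,(25,25)))
cs,_=cv2.findContours(bl,0,2); c=max(cs,key=cv2.contourArea); e=cv2.minEnclosingCircle(c); print("disc",e)
C=plane("wrist",e[0],.046,s);print(C)
ang=lambda a,b:np.degrees(np.arctan2(*(b-a)[[1,0]]))
tip=plane("wrist",(306,231),.042,s);l1=plane("wrist",(351,206),.073,s);l2=plane("wrist",(330,228),.073,s)
z=plane("wrist",(358,241),.034,s)
F=P.mean(0)
print("tip ang",ang(F,tip),"line ang",ang(l1,l2),"zero ang",ang(F,z),ang(plane("wrist",(357,233),.034,s),plane("wrist",(360,250),.034,s)), "line",l1,l2,"fz",np.linalg.norm(z-F))
Rm=T_of("wrist",s)[1]; print("tool y ang",np.degrees(np.arctan2(2*.1637*.9865,.9865**2-.1637**2)), s["joint_pos"])
E
```

```text
boxarea 23915.5
box [[251.8000030517578, 125.80000305175781], [412.70001220703125, 93.69999694824219], [443.29998779296875, 246.5], [282.29998779296875, 278.70001220703125]] [0.58584795 0.22509226 0.034     ] 0.11699745111466374 0.11823840935482567
face ((347.94708251953125, 189.85641479492188), (132.0679168701172, 134.59701538085938), 63.089866638183594) [0.5855241  0.22561632 0.034     ]Traceback (most recent call last):
  File "<stdin>", line 11, in <module>
ValueError: max() iterable argument is empty
```

```bash
python3 - <<'E'
from h import *
s=np.load("s1.npy",allow_pickle=True).item(); im=cv2.imread("pics/w1.png")
F=np.array([.5855,.2254,.034])
print("reproj scene",proj("scene",F),"side",proj("side",F))
for n,box in (("scene",(350,205)),("side",(280,180))):
    a=cv2.imread(f"pics/{n}0.png"); h=cv2.cvtColor(a,cv2.COLOR_BGR2HSV)
    m=np.zeros(a.shape[:2],np.uint8); x,y=box; m[y:y+60,x:x+80]=255
    w=((a.min(2)>(200 if n=="scene" else 170))&(m>0)).astype(np.uint8)*255
    cs,_=cv2.findContours(w,0,2); c=max(cs,key=cv2.contourArea); e=cv2.fitEllipse(cv2.convexHull(c)); print(n,e,plane(n,e[0],.034))
ang=lambda a,b:np.degrees(np.arctan2(*(b-a)[[1,0]]))
tip=plane("wrist",(306,231),.045,s);l1=plane("wrist",(351,206),.073,s);l2=plane("wrist",(330,228),.073,s)
z=plane("wrist",(358,241),.034,s); D=plane("wrist",(349,195),.045,s)
print("disc",D,"tip ang",ang(F,tip),"line ang",ang(l1,l2),"zero ang",ang(F,z),ang(plane("wrist",(357,233),.034,s),plane("wrist",(360,250),.034,s)), "line",l1,l2)
s2=get_state();print(s2["tcp_pos"],s2["joint_pos"])
m=((im.max(2)<70)).astype(np.uint8)*255; print(m[120:280,260:430].sum()/255)
E
```

```text
reproj scene [388.52879263 234.18605578] side [318.39282319 206.89393692]
scene ((388.812255859375, 233.8762664794922), (44.86848831176758, 58.55299758911133), 99.58853912353516) [0.58466274 0.22642629 0.034     ]
side ((318.1555480957031, 207.4661102294922), (24.19473648071289, 37.0490837097168), 89.39068603515625) [0.58491789 0.22298567 0.034     ]
disc [0.58716697 0.22519276 0.045     ] tip ang -65.97240870086053 line ang -61.136798321415796 zero ang -6.4934522174040294 -7.830546032072061 line [0.58867296 0.22424726 0.073     ] [0.59866629 0.20611686 0.073     ]
[0.59059425 0.2032525  0.37846641] [2.24104365e-01 3.11806288e-01 3.47142735e-01 1.60970026e+00
 1.42476475e-04 5.51146294e-01]
3107.0
```

All the views agree that the dial axis is at about (0.5855, 0.225). The bar sits at about -63° and zero at about -7°, so the dial needs about +57°. I'll align the tool's y axis to 27° (a -44° turn), partly close the gripper and descend.

drive_tool(
  moves=[
    [[-0.04,0.18,-0.6,0,0,-0.733],[-0.04,0.18,-0.6,0,0,-0.733],[-0.04,0.18,-0.6,0,0,-0.733],[-0.04,0.18,-0.6,0,0,-0.733],[-0.04,0.18,-0.6,0,0,-0.733]],
  ],
  grip=-0.06,
)

```text
time_s: 2.0
tcp_pos: [0.5833, 0.2278, 0.3086]
tcp_rot: [-0.001, 0.513, 0.858, -0.0]
contact_force: [0.0, 0.3, -0.0]
width: 0.0401
grip_force: 0.0
```

drive_tool(
  moves=[
    [[0,0,0,0,0,0],[0,0,0,0,0,0],[0,0,0,0,0,0]],
  ],
)

```text
time_s: 2.3
tcp_pos: [0.5843, 0.227, 0.309]
tcp_rot: [0.0, 0.51, 0.86, 0.0]
contact_force: [0.1, -0.4, -0.0]
width: 0.0399
grip_force: 0.0
```

```bash
python3 - <<'E'
from h import *
s=get_state();im=get_image("wrist");cv2.imwrite("pics/w2.png",im[:,:,::-1]);np.save("s2.npy",s,allow_pickle=True)
q=s["tcp_rot"];M=R.from_quat([q[1],q[2],q[3],q[0]]).as_matrix()
print(s["tcp_pos"],"y ang",np.degrees(np.arctan2(M[1,1],M[0,1])),"z",M[:,2],s["width"],s["time_s"])
print("grasp pt",s["tcp_pos"]+.155*M[:,2])
E
```

```text
[0.58426133 0.2269569  0.30903495] y ang 28.63891968508554 z [ 1.88122551e-04  1.95311269e-04 -9.99999963e-01] 0.03986639168559402 2.3
grasp pt [0.58429049 0.22698717 0.15403496]
```

View pics/w2.png

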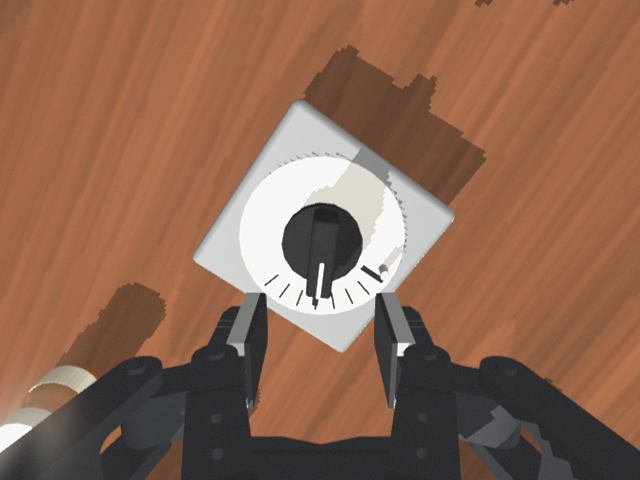

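The dial is centred between the fingers at (322,243). The bar is about 5° further clockwise, with the pointer tip at (316,305), and the stop pin at (384,268) stays clear. Now I'll descend and grip.

drive_tool(
  moves=[
    [[0.01,-0.015,-0.35,0,0,-0.08],[0.01,-0.015,-0.6,0,0,-0.08],[0.01,-0.015,-0.72,0,0,-0.08],[0.01,-0.015,-0.72,0,0,-0.08],[0.01,-0.015,-0.72,0,0,-0.08]],
  ],
)

```text
time_s: 2.85
tcp_pos: [0.5861, 0.2248, 0.223]
tcp_rot: [0.0, 0.547, 0.837, 0.0]
contact_force: [0.2, 0.5, 1.3]
width: 0.0398
grip_force: 0.0
```

drive_tool(
  moves=[
    [[0,0,0,0,0,0],[0,0,0,0,0,0],[0,0,0,0,0,0],[0,0,0,0,0,0],[0,0,0,0,0,0]],
  ],
  grip=-1,
)

```text
time_s: 3.35
tcp_pos: [0.5861, 0.2248, 0.2234]
tcp_rot: [0.001, 0.547, 0.837, 0.001]
contact_force: [-0.4, 0.1, 5.5]
width: 0.013
grip_force: 59.9
```

drive_tool(
  moves=[
    [[0,0,0,0,0,0.14],[0,0,0,0,0,0.28],[0,0,0,0,0,0.42],[0,0,0,0,0,0.56],[0,0,0,0,0,0.7]],
  ],
)

```text
time_s: 3.85
tcp_pos: [0.5861, 0.2247, 0.2234]
tcp_rot: [0.001, 0.208, 0.978, 0.0]
contact_force: [-1.9, -0.4, 5.2]
width: 0.0127
grip_force: 60.2
```

drive_tool(
  moves=[
    [[0,0,0,0,0,0.06],[0,0,0,0,0,0.12],[0,0,0,0,0,0.18],[0,0,0,0,0,0.23],[0,0,0,0,0,0.23]],
  ],
)

```text
time_s: 4.35
tcp_pos: [0.5861, 0.2247, 0.2234]
tcp_rot: [0.001, 0.091, 0.996, 0.0]
contact_force: [-0.8, -0.9, 5.0]
width: 0.0127
grip_force: 60.1
```

```bash
python3 - <<'E'
from h import *
s=get_state();q=s["tcp_rot"];M=R.from_quat([q[1],q[2],q[3],q[0]]).as_matrix()
print("bar ang",np.degrees(np.arctan2(M[1,1],M[0,1]))-90,s["ft_torque"],s["contact_force"],s["joint_pos"],s["tcp_pos"])
E
```

```text
bar ang -10.46686483411338 [-0.0656893   0.29835525  0.05917496] [-0.79165664 -0.86651438  5.03098158] [ 2.59387990e-01  3.45794878e-01  8.02458194e-02  1.30397737e+00
 -1.37691546e-04  4.42069409e-01] [0.58607399 0.22471954 0.22338007]
```

drive_tool(
  moves=[
    [[0,0,0,0,0,0.03],[0,0,0,0,0,0.06],[0,0,0,0,0,0.06]],
  ],
)

```text
time_s: 4.65
tcp_pos: [0.5861, 0.2247, 0.2234]
tcp_rot: [0.001, 0.06, 0.998, 0.0]
contact_force: [-0.8, -0.9, 5.3]
width: 0.0125
grip_force: 60.1
```

```bash
python3 - <<'E'
from h import *
s=get_state();q=s["tcp_rot"];M=R.from_quat([q[1],q[2],q[3],q[0]]).as_matrix()
print("bar ang",np.degrees(np.arctan2(M[1,1],M[0,1]))-90,s["ft_torque"])
E
```

```text
bar ang -6.886131936268342 [-0.11626329  0.24733746  0.06669114]
```

drive_tool(
  moves=[
    [[0,0,0,0,0,0.03],[0,0,0,0,0,0.05],[0,0,0,0,0,0.05]],
  ],
)

```text
time_s: 4.95
tcp_pos: [0.5861, 0.2246, 0.2234]
tcp_rot: [0.001, 0.036, 0.999, 0.0]
contact_force: [-1.3, -0.5, 4.7]
width: 0.0124
grip_force: 63.3
```

```bash
python3 - <<'E'
from h import *
s=get_state();q=s["tcp_rot"];M=R.from_quat([q[1],q[2],q[3],q[0]]).as_matrix()
print("bar ang",np.degrees(np.arctan2(M[1,1],M[0,1]))-90,s["ft_torque"])
E
```

```text
bar ang -4.078770445826038 [-0.08630227  0.36248666 -0.83425471]
```

The torque jumped to -0.83 N m, so the dial is against its stop. I'll release, rise and look.

drive_tool(
  moves=[
    [[0,0,0,0,0,0],[0,0,0,0,0,0],[0,0,0.3,0,0,0],[0,0,0.7,0,0,0],[0,0,1.0,0,0,0]],
  ],
  grip=-0.06,
)

```text
time_s: 5.45
tcp_pos: [0.5858, 0.2247, 0.3439]
tcp_rot: [0.0, 0.034, 0.999, 0.0]
contact_force: [0.5, 0.6, 1.7]
width: 0.0397
grip_force: 0.0
```

drive_tool(
  moves=[
    [[0,0,0.4,0,0,0],[0,0,0.4,0,0,0],[0,0,0.4,0,0,0]],
  ],
)

```text
time_s: 5.75
tcp_pos: [0.5863, 0.2249, 0.3921]
tcp_rot: [0.002, 0.034, 0.999, 0.001]
contact_force: [-0.3, -0.3, 0.0]
width: 0.0397
grip_force: 0.0
```

```bash
python3 - <<'E'
from h import *
s=get_state();im=get_image("wrist")[:,:,::-1];c=proj("wrist",[.586,.225,.05],s).astype(int);print(c,s["tcp_pos"],s["time_s"])
x,y=max(c[0]-100,0),max(c[1]-75,0)
cv2.imwrite("pics/w3.png",cv2.resize(im[y:y+150,x:x+200],None,fx=3,fy=3))
E
```

```text
[319 204] [0.58631067 0.2248866  0.39211693] 5.75
```

View pics/w3.png

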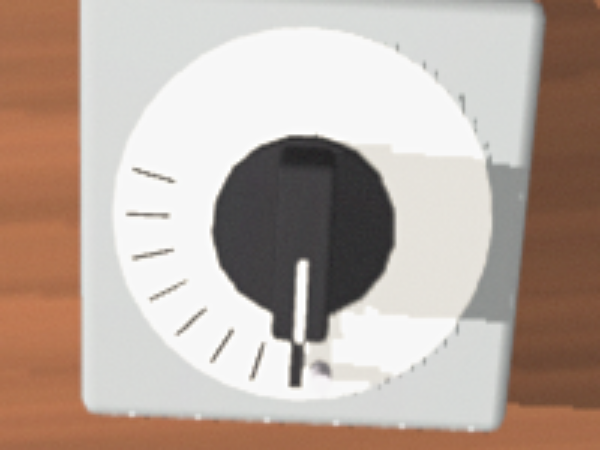

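The pointer sits on the zero mark beside the pin (crop 297,370), so the dial is at zero. Now to the bottle.

drive_tool(
  moves=[
    [[-0.1,-0.8,0.1,0,0,0],[-0.1,-0.8,0.1,0,0,0]],
  ],
  grip=1,
)

```text
time_s: 6.0
tcp_pos: [0.5732, 0.1287, 0.3984]
tcp_rot: [-0.003, 0.033, 0.999, -0.001]
contact_force: [-0.0, -0.3, 0.9]
width: 0.0679
grip_force: 0.0
```

drive_tool(
  moves=[
    [[-0.1,-0.8,0.1,0,0,0],[-0.1,-0.8,0.1,0,0,0]],
  ],
)

```text
time_s: 6.2
tcp_pos: [0.561, 0.0311, 0.4112]
tcp_rot: [-0.003, 0.034, 0.999, -0.0]
contact_force: [0.6, 0.0, -0.4]
width: 0.0854
grip_force: 0.0
```

drive_tool(
  moves=[
    [[-0.1,-0.8,0.05,0,0,0],[-0.1,-0.8,0.05,0,0,0]],
  ],
)

```text
time_s: 6.4
tcp_pos: [0.5489, -0.0651, 0.4175]
tcp_rot: [-0.002, 0.034, 0.999, 0.0]
contact_force: [1.0, -0.0, -0.0]
width: 0.0856
grip_force: 0.0
```

drive_tool(
  moves=[
    [[-0.05,-0.68,0,0,0,0],[-0.05,-0.68,0,0,0,0],[-0.05,-0.68,0,0,0,0],[-0.05,-0.68,0,0,0,0],[-0.05,-0.68,0,0,0,0]],
  ],
)

```text
time_s: 6.9
tcp_pos: [0.5438, -0.144, 0.4187]
tcp_rot: [-0.001, 0.034, 0.999, 0.001]
contact_force: [1.0, -0.9, 0.4]
width: 0.0852
grip_force: 0.0
```

```bash
python3 - <<'E'
from h import *
s=get_state();im=get_image("wrist")[:,:,::-1];cv2.imwrite("pics/w4.png",im);np.save("s4.npy",s,allow_pickle=True)
print(s["tcp_pos"],s["time_s"],s["joint_pos"],proj("wrist",[.545,-.144,.16],s))
E
```

```text
[ 0.54378104 -0.14403773  0.41866755] 6.9 [-3.78274864e-01  1.53395886e-01  2.40650195e-01  1.66121522e+00
  5.16782803e-04 -3.10753273e-01] [319.41984838 244.10290593]
```

View pics/w4.png

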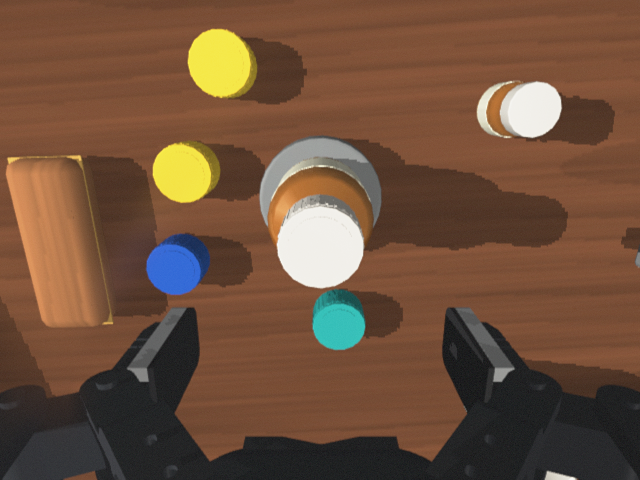

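The cap top is at (320,247), about 86 px across and centred between the open fingers. The holder around it confirms this is the bottle.

```bash
python3 - <<'E'
from h import *
s=np.load("s4.npy",allow_pickle=True).item(); im=cv2.imread("pics/w4.png")
m=(im.min(2)>205).astype(np.uint8)*255; k=np.zeros_like(m);k[195:295,265:375]=255
m=cv2.morphologyEx(m&k,cv2.MORPH_OPEN,np.ones((7,7)))
c=max(cv2.findContours(m,0,2)[0],key=cv2.contourArea);e=cv2.fitEllipse(cv2.convexHull(c));P=plane("wrist",e[0],.16,s)
f=240/np.tan(np.radians(59.63/2));o=T_of("wrist",s)[1][:3,3];print(e,P,"dia mm",np.mean(e[1])/f*np.linalg.norm(P-o)*1000, f)
print("tri 3",tri([ray("wrist",e[0],s),ray("scene",(246,214)),ray("side",(294,279))]),"now",get_state()["tcp_pos"])
E
```

```text
((319.50860595703125, 246.3583984375), (80.61161041259766, 86.42292022705078), 101.68525695800781) [ 0.54636154 -0.14404169  0.16      ] dia mm 47.89532082384149 418.8093422028198
tri 3 [ 0.54570737 -0.14419805  0.15980396] now [ 0.5438929  -0.1437156   0.41913936]
```

drive_tool(
  moves=[
    [[0.02,0,-0.35,0,0,0],[0.02,0,-0.6,0,0,0],[0.02,0,-0.8,0,0,0],[0.02,0,-0.967,0,0,0],[0.02,0,-0.967,0,0,0]],
  ],
)

```text
time_s: 7.45
tcp_pos: [0.5451, -0.1429, 0.3001]
tcp_rot: [-0.004, 0.033, 0.999, 0.001]
contact_force: [-0.6, 0.1, -0.8]
width: 0.0856
grip_force: 0.0
```

drive_tool(
  moves=[
    [[0,0,0,0,0,0],[0,0,0,0,0,0],[0,0,0,0,0,0],[0,0,0,0,0,0],[0,0,0,0,0,0]],
  ],
  grip=-1,
)

```text
time_s: 7.95
tcp_pos: [0.5469, -0.1447, 0.3064]
tcp_rot: [0.002, 0.034, 0.999, 0.0]
contact_force: [-0.0, 2.7, 6.3]
width: 0.0483
grip_force: 61.3
```

drive_tool(
  moves=[
    [[0,0,-0.025,0,0,0],[0,0,-0.05,0,0,0],[0,0,-0.05,0,0,0],[0,0,-0.05,0,0,0]],
  ],
)

```text
time_s: 8.35
tcp_pos: [0.5468, -0.1447, 0.3014]
tcp_rot: [0.002, 0.034, 0.999, -0.0]
contact_force: [-1.5, 3.3, 9.2]
width: 0.0488
grip_force: 61.8
```

drive_tool(
  moves=[
    [[0,0,-0.012,0,0,0],[0,0,-0.012,0,0,0],[0,0,-0.012,0,0,0]],
  ],
)

```text
time_s: 8.65
tcp_pos: [0.5468, -0.1447, 0.3003]
tcp_rot: [0.002, 0.034, 0.999, -0.0]
contact_force: [-1.6, 3.2, 10.8]
width: 0.0487
grip_force: 61.8
```

drive_tool(
  moves=[
    [[0,0,0,0,0,0.1],[0,0,0,0,0,0.2],[0,0,0,0,0,0.3],[0,0,0,0,0,0.4],[0,0,0,0,0,0.5]],
  ],
)

```text
time_s: 9.15
tcp_pos: [0.5473, -0.1448, 0.3006]
tcp_rot: [0.003, -0.228, 0.974, -0.001]
contact_force: [0.0, 2.5, 11.1]
width: 0.0483
grip_force: 61.8
```

```bash
python3 - <<'E'
from h import *
s=get_state();q=s["tcp_rot"];M=R.from_quat([q[1],q[2],q[3],q[0]]).as_matrix()
print(np.degrees(np.arctan2(M[1,1],M[0,1])),s["ft_torque"],s["contact_force"],s["joint_pos"])
E
```

```text
116.33026519106708 [ 0.70593249  0.19961998 -0.05088445] [ 0.03863172  2.50305001 11.13636338] [-0.37757     0.15194241  0.00444534  1.4169718   0.00215317 -0.83712251]
```

drive_tool(
  moves=[
    [[0,0,0,0,0,0.1],[0,0,0,0,0,0.2],[0,0,0,0,0,0.3],[0,0,0,0,0,0.4],[0,0,0,0,0,0.49]],
  ],
)

```text
time_s: 9.65
tcp_pos: [0.5472, -0.1445, 0.3006]
tcp_rot: [0.003, -0.467, 0.884, -0.001]
contact_force: [-0.1, 4.2, 10.3]
width: 0.0488
grip_force: 61.8
```

drive_tool(
  moves=[
    [[0,0,0,0,0,0],[0,0,0,0,0,0]],
  ],
)

```text
time_s: 9.85
tcp_pos: [0.5471, -0.1445, 0.3005]
tcp_rot: [0.003, -0.466, 0.885, -0.001]
contact_force: [-0.8, 4.0, 9.6]
width: 0.0486
grip_force: 61.9
```

```bash
python3 - <<'E'
from h import *
s=get_state();q=s["tcp_rot"];M=R.from_quat([q[1],q[2],q[3],q[0]]).as_matrix()
print(np.degrees(np.arctan2(M[1,1],M[0,1])),s["ft_torque"],s["contact_force"],s["joint_pos"])
E
```

```text
145.5204390666103 [0.81122981 0.28686399 0.05628412] [-0.82168399  4.01838255  9.64644008] [-0.37730166  0.15191364  0.00420836  1.41772611  0.0024082  -1.34631797]
```

drive_tool(
  moves=[
    [[0,0,0,0,0,0.03],[0,0,0,0,0,0.03],[0,0,0.04,0,0,0.03],[0,0,0.08,0,0,0.03],[0,0,0.12,0,0,0.03]],
  ],
)

```text
time_s: 10.35
tcp_pos: [0.5466, -0.1448, 0.312]
tcp_rot: [0.001, -0.479, 0.878, -0.0]
contact_force: [0.9, 1.4, -0.7]
width: 0.0488
grip_force: 61.8
```

drive_tool(
  moves=[
    [[0,0,0.15,0,0,0],[0,0,0.3,0,0,0],[0,0,0.45,0,0,0],[0,0,0.49,0,0,0],[0,0,0.49,0,0,0]],
  ],
)

```text
time_s: 10.85
tcp_pos: [0.5463, -0.1454, 0.3703]
tcp_rot: [-0.0, -0.479, 0.878, -0.001]
contact_force: [-0.3, 0.2, -0.7]
width: 0.0486
grip_force: 62.3
```

drive_tool(
  moves=[
    [[0,0,0,0,0,0],[0,0,0,0,0,0],[0,0,0,0,0,0],[0,0,0,0,0,0],[0,0,0,0,0,0]],
  ],
)

```text
time_s: 11.35
tcp_pos: [0.5462, -0.1449, 0.3696]
tcp_rot: [-0.0, -0.479, 0.878, 0.0]
contact_force: [0.4, -0.4, -0.4]
width: 0.0488
grip_force: 62.3
```

```bash
python3 - <<'E'
from h import *
a=get_image("scene")[:,:,::-1];b=get_image("side")[:,:,::-1]
z=lambda i,x,y:cv2.resize(i[y:y+120,x:x+80],None,fx=5,fy=5,interpolation=2)
cv2.imwrite("pics/fin.png",np.hstack([z(a,205,150),z(b,255,215)]))
s=get_state();print(s["tcp_pos"],s["grip_force"],s["qvel"])
E
```

```text
[ 0.54623723 -0.14485818  0.36991078] 62.3374854773283 [ 0.00023623 -0.00332045  0.00142069  0.00113178  0.00065612 -0.0016701 ]
```

View pics/fin.png

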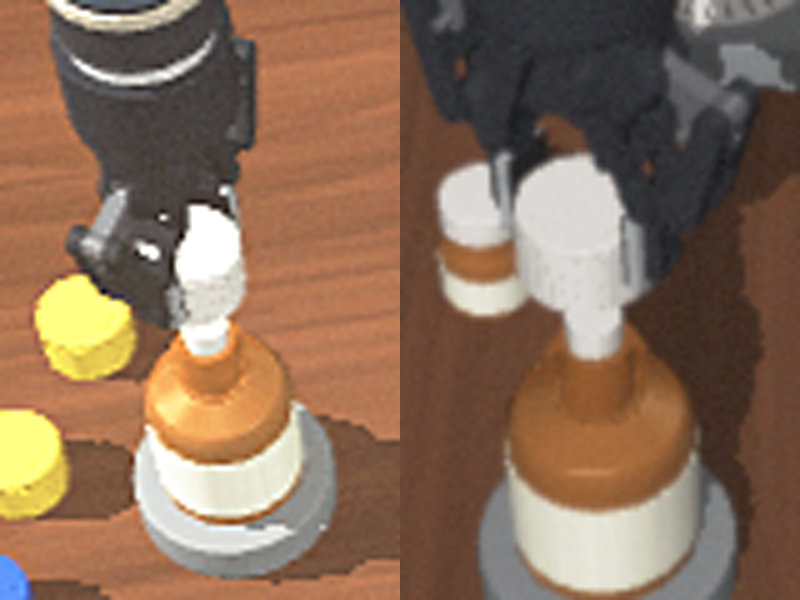

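The cap is off and held upright about 64 mm above its seat, over the exposed white plug (crop 590,330). I'm handing in.

```bash
python3 -c "
from cell import *
print(hand_in())"
```

```text
the job is handed in; nothing more can be done
None
```

I handed the job in with the dial against its zero stop and the safety cap off, held upright about 64 mm above its seat over the open bottle; the hand-in returned no verdict.

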